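Seat a taper-shank polishing head in its bench spindle

ROBOT

A 6-joint arm with a two-finger parallel gripper is mounted at the origin on the work surface. World frame = base frame: x ahead of the robot, y to its left, z up, the work surface at z = 0. Lengths are in m, angles in degrees, forces in N, time in s.
With the tool pointing down it reaches from about 0.375 to 0.9 m from the base axis. Payload 3.1 kg.
Tool frame: the origin (TCP) lies on the centre line of the jaws, within the pads' length; the fingertips stand 8 mm ahead of it and the grasp point (between the pads) lies 11 mm behind it (bot.tip_extent is the distance from the TCP to the fingertips, in m); z points along the fingers, y is the line along which they close (so a half turn about z gives the same grasp; the last joint's range is limited). The gripper opens to 87 mm and grips with 3 to 60 N. Pads are 19 mm wide; open, the fingers measure 117 mm over their backs; the gripper's body (75 mm by 190 mm) begins 51 mm behind the grasp point.
Start: joints at [61.736, 30.224, 82.088, -0, 67.689, -10.227], TCP at [0.193, 0.594, 0.231] pointing down, gripper open.
Joint ranges: [-176.69, 176.69], [-43.24, 126.21], [12.49, 139.97], [-82, 262], [0, 151.66], [-163.58, 163.58]. Speed limits (degrees/s): [159.86, 159.86, 180, 180, 180, 180].

INTERFACE

Orientations are given as a 3x3 rotation matrix whose columns are the frame's x, y, z axes.
In Python, from rig import bot, vision, workorder gives the robot as it stands.
- The arm moves only by the shell command python3 -m handwheel 'ROWS'. ROWS is JSON, a list of rows, each an object with "delta_rot": the turn, a rotation vector about the tool's x, y, z in rad, a list of three; "xyz": the shift along the tool's x, y, z in mm, a list of three; "hand": the closure, from -1 (fully open) to 1 (shut). A call has exactly 5 rows; each row is the pose to reach, as a shift and turn from the pose commanded when the call began, along the tool's axes at that moment; what a row does not reach only later rows make up. A row lasts 1/8 s, in which the tool goes at most 62.5 mm and 10.7 degrees, less where a joint would pass 70% of its speed; a pose out of reach is approached as far as the arm can. A call with a gripper value outside its range is refused whole. The fingers move at their own pace and stop on an object; the grip force is fixed at half the most. Time passes only in rows, so rows that repeat a pose let the fingers close, or fill a call up. It gives the time, the measured TCP pose, the force, the opening and the grip force at its end, in the units of the state.
- bot.read_state(): the state, without advancing time (a new reading comes with each control period).
- vision.capture(name): name is "side" or "top"; returns the picture (420x560x3 uint8, red, green, blue); there is no depth.
- vision.camera_model(name): a dict with "camera_matrix" (3x3 intrinsics, pixels), "dist_coeffs" ([k1, k2, p1, p2, k3] as OpenCV has them; the pictures are not rectified), "camera_from_world" (4x4, takes a point from world to camera coordinates). Camera axes: x right, y up, looking along -z (the intrinsics and any distortion apply to the point x, -y, -z); pixel columns grow to the right and rows downward; lengths in m; the calibration is good to about 2 mm. A picture is of the moment at which its call begins. camera_model takes no time and is no camera call.
- workorder.hand_in(): hands the job in; it is judged then, once.
The state is a dict: "time_s": time; "joint_positions": joint angles; "qvel": joint speeds; "tau": joint torques, N m; "position": TCP position; "tcp_rot": TCP orientation; "force": force on the tool from outside, world axes, zero at the start; "moment": the same for the moment, N m; "opening": opening from 0.0 (shut) to 1.0 (fully open); "grasp_force": force on a finger pad.
Only numpy, scipy, OpenCV 4.12 (cv2) and the standard library are available. Lean on these libraries where they do the work, as an engineer would, in place of code of your own. Each camera call takes 0.05 s, during which the arm holds its last target. There are 200 camera calls.

TASK

Take the polishing head from the sloping wooden rest and mount it in the spindle whose tapered bore fits its shank, the one with the wider mouth. Keep hold of it while you lower the shank into the bore (do not drop it in), and leave it standing upright with the taper fully home, released. Leave the other things on the bench where they are.

Things in the scene. Friction and masses are not known exactly. Their poses are not given: they have to be found in the camera images.
- polisher: Polishing head, 0.35 kg, 112 mm long, round about its z axis. Origin: centre of the taper's small end; +z towards the drum. Steel taper 16 mm dia at z=0, evenly to 36 mm at z=45; straight steel neck 36 mm dia to z=75; grey drum 46 mm dia from z=75 to 112, flat top. It starts lying in the rest, leaning 40 deg from vertical, drum up on the robot's side, taper pointing down and away from the robot.
- drum_mid (a point): On the axis of the polishing head at mid-length of the drum (z=93.5 mm of the head). The drum can be gripped across its sides, with the gripper pointing along the axis or straight down; the head then lifts freely out of the rest along its axis or upwards.
- rest: Fixed wooden rest: base board 150 x 70 x 14 mm with a sloping cradle, drum end at its own -x, towards the robot (yaw within 0.4 rad). Origin: centre of the base's underside. The cradle bears only on the underside of neck and drum, with an end stop at the taper's small end; it is narrower than the drum and under 110 mm high.
- wide_spindle: Fixed bench spindle, the matching one: blue foot 100 x 90 x 20 mm, upright steel nose 60 mm dia, top face 85 mm above the bench, with a round tapered bore open at the top: 34.7 mm across at the mouth, narrowing at the shank's own slope to 12 mm at 50 mm depth. Origin: centre of the underside; z up.
- wide_mouth (a point): Centre of the mouth of the wide bore, level with the top face; z up. Fully home, the head's origin is on the bore's axis 42 mm below this point (3 mm of the taper still shows); it is held by the taper alone and does not bottom.
- narrow_spindle: Fixed bench spindle of the same outside shape and size, whose bore is too small for the shank: 20 mm across at the mouth. Not to be used. Origin: centre of the underside. It, the wide spindle and the rest exchange places from run to run.
- rough_stone: Loose sandy-coloured rough stone, 85 x 70 x 50 mm, a bystander. Origin: underneath.
- dark_stone: Loose dark stone, 50 x 45 x 32 mm, a bystander. Origin: underneath.
- stone_slice: Loose flat slice of reddish stone, 60 x 48 x 8 mm, a bystander. Origin: underneath.
- paste_jar: Loose white jar with a steel lid, 52 mm diameter, 50 mm high, a bystander. Origin: underneath.
- wrench: Loose wrench lying flat, 160 mm long, a bystander.
- brush: Loose brush lying flat, a bystander.
Mind the look-alikes: they are no part of the job. Leave any orange or red look-alike of the wide_spindle alone.

How it is judged:
By the outcome, as a careful person would: the job done as asked, in the order asked, and still so for the second after the job is handed in, with the robot touching nothing.
It also fails if it takes over 38 s, if anything falls off the work surface, if the arm or the gripper's body presses on something with over 40 N, if the wrist force passes 120 N, or if a joint passes its speed limit or range.

## Working session

There is one attempt and no reset: what is moved stays moved. The work goes in short steps, Python scripts to look and compute and a shell command to move; the robot and the scene stay as the last step left them, time stands still between calls to the robot, and variables do not carry over. Pictures are saved under pics/ and viewed, at most 10 in all, crops included, and the job is handed in when it is done.

```bash
mkdir -p pics; cat > h.py <<'E'
import numpy as np, cv2
from rig import bot, vision, workorder
def snap(n,f):
    im=vision.capture(n); cv2.imwrite(f'pics/{f}.png',im[:,:,::-1]); return im
def ray(n,u,v):
    c=vision.camera_model(n); p=cv2.undistortPoints(np.array([[[u,v]]],float),np.array(c['camera_matrix']),np.array(c['dist_coeffs']))[0,0]
    T=np.array(c['camera_from_world']); R=T[:3,:3]; o=-R.T@T[:3,3]
    d=R.T@np.array([p[0],-p[1],-1]); return o,d/np.linalg.norm(d)
def atz(n,u,v,z):
    o,d=ray(n,u,v); return o+d*(z-o[2])/d[2]
def tri(a,b):
    (o1,d1),(o2,d2)=ray('top',*a),ray('side',*b)
    A=np.stack([d1,-d2],1); s=np.linalg.lstsq(A,o2-o1,rcond=None)[0]
    p,q=o1+d1*s[0],o2+d2*s[1]; return (p+q)/2,np.linalg.norm(p-q)
def proj(n,X):
    c=vision.camera_model(n); T=np.array(c['camera_from_world']); X=np.atleast_2d(X)@T[:3,:3].T+T[:3,3]
    X=X*[1,-1,-1]; return cv2.projectPoints(X,np.zeros(3),np.zeros(3),np.array(c['camera_matrix']),np.array(c['dist_coeffs']))[0][:,0]
E
python3 - <<'E'
from h import *
for n in('top','side'):
    im=snap(n,n+'0'); o,d=ray(n,280,210); print(n,o,d)
s=bot.read_state(); print(s['time_s'],s['tcp_rot'],s['force'],s['opening'])
E
```

```text
top [ 0.33112555 -0.02313987  1.12554276] [ 0.20504017 -0.01188646 -0.97868138]
side [ 0.43007871 -0.86006266  0.76218709] [ 0.1033964  0.7863902 -0.6090153]
0.1 [[-9.50858250e-01  3.09625134e-01 -9.30314032e-04]
 [ 3.09626343e-01  9.50856697e-01 -1.75188393e-03]
 [ 3.42168031e-04 -1.95384302e-03 -9.99998033e-01]] [-0.5830109   0.22445055  0.37754172] 0.9994554574610752
```

View pics/top0.png

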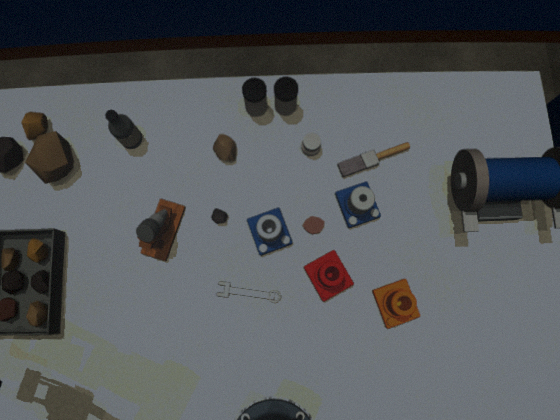

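View pics/side0.png

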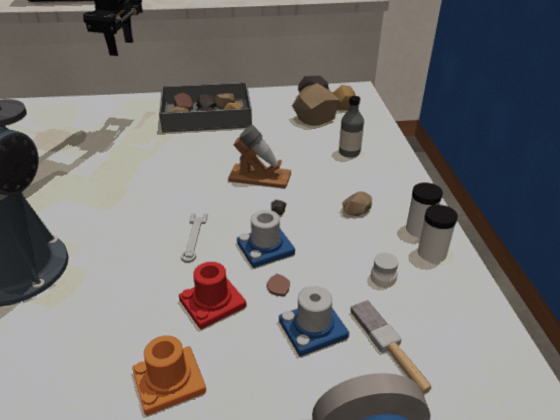

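Blue candidates are A, top (270,229) / side (265,225), and B, top (361,200) / side (315,300). The red and orange ones are look-alikes. A's dark bore looks wider. I'll confirm that in an enlarged crop, along with the head.

```bash
python3 - <<'E'
from h import *
t=cv2.imread('pics/top0.png'); s=cv2.imread('pics/side0.png')
z=lambda im,x,y,w,h,k:cv2.convertScaleAbs(cv2.resize(im[y:y+h,x:x+w],None,fx=k,fy=k,interpolation=cv2.INTER_CUBIC),alpha=1.5)
a=np.hstack([z(t,240,190,75,75,5),z(t,325,165,75,75,5)]); b=np.hstack([z(s,235,200,62,62,5),z(s,280,275,62,62,5)])
b=cv2.copyMakeBorder(b,0,0,0,a.shape[1]-b.shape[1],0); 
cv2.imwrite('pics/sp.png',np.vstack([a,b])[:600])
cv2.imwrite('pics/hd.png',np.hstack([z(t,125,190,70,80,5),z(s,225,115,70,80,5)]))
E
```

```text
(no output)
```

View pics/sp.png

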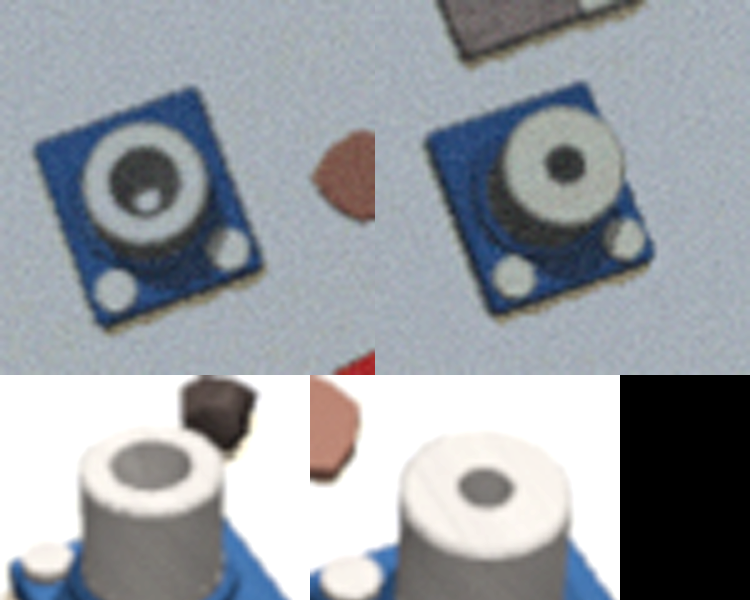

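View pics/hd.png

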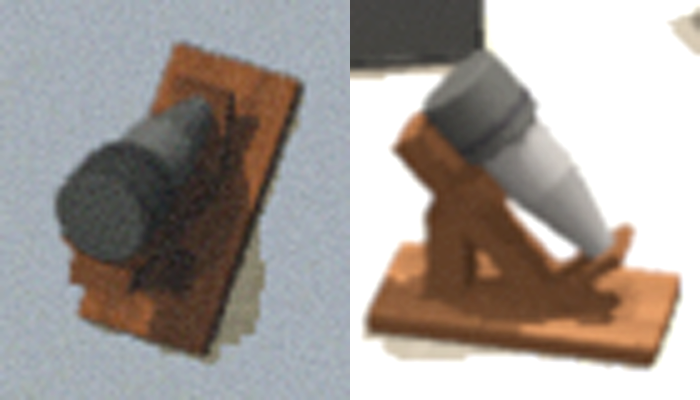

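A, at top (268.6,226.5) / side (264.8,218.2), has a bore/nose ratio of about 0.56, which matches 34.7/60. B's is about 0.33, so A is the wide spindle. The drum face centre is near top (145,232), and the small end is near top (165,210) / side (274.6,163.6). The drum centre is near side (250.6,136).

```bash
cat >> h.py <<'E'
Z=np.array([0,0,0,.045,.075,.075,.112]); 
def pol(o,ax):
    ax=ax/np.linalg.norm(ax); e=np.cross(ax,[0,1,0.3]); e/=np.linalg.norm(e); f=np.cross(ax,e)
    th=np.linspace(0,2*np.pi,40)[:,None]; ring=lambda z,r:o+ax*z+r*(np.cos(th)*e+np.sin(th)*f)
    return [ring(0,.008),ring(.045,.018),ring(.075,.018),ring(.075,.023),ring(.112,.023)]
def overlay(name,img,rings,roi,k,col=(0,255,255)):
    x,y,w,h=roi; im=cv2.convertScaleAbs(cv2.resize(img[y:y+h,x:x+w],None,fx=k,fy=k,interpolation=cv2.INTER_CUBIC),alpha=1.4)
    for r in rings: cv2.polylines(im,[np.int32(((proj(name,r)-[x,y]+.5)*k-.5).round())],True,col,1)
    return im
E
python3 - <<'E'
from h import *
t=cv2.imread('pics/top0.png'); s=cv2.imread('pics/side0.png')
m,e=tri((268.6,226.5),(264.8,218.2)); print('mouth',m,e, atz('top',268.6,226.5,.085),atz('side',264.8,218.2,.085))
C=[atz('top',125+x/5-.4,190+y/5-.4,.014)[:2] for x,y in((177,42),(302,80),(210,355),(80,312))]; C=np.array(C)
print('base',C.mean(0),[np.linalg.norm(C[i]-C[i-1]) for i in range(4)])
d=(C[0]+C[1]-C[2]-C[3])/2; yaw=np.arctan2(d[1],d[0]); print('yaw',yaw)
o,eo=tri((165.2,210.2),(274.6,163.6)); print('small',o,eo)
ax=-np.array([np.sin(np.radians(40))*np.cos(yaw),np.sin(np.radians(40))*np.sin(yaw),-np.cos(np.radians(40))])
# least squares: small end, top-face centre (top), drum mid (side)
from scipy.optimize import least_squares
def res(p):
    a=-np.array([np.sin(.6981)*np.cos(p[3]),np.sin(.6981)*np.sin(p[3]),-np.cos(.6981)])
    q=lambda n,z:proj(n,p[:3]+a*z)[0]
    return np.r_[q('top',.112)-[145,232.2],q('top',0)-[165.2,210.2],q('side',0)-[274.6,163.6],q('side',.0935)-[250.6,136.2],(p[3]-yaw)*20]
r=least_squares(res,np.r_[o,yaw]); p=r.x; print(p,r.fun.round(1))
ax=-np.array([np.sin(.6981)*np.cos(p[3]),np.sin(.6981)*np.sin(p[3]),-np.cos(.6981)])
print('drum_mid',p[:3]+ax*.0935)
R=pol(p[:3],ax)
th=np.linspace(0,2*np.pi,40)[:,None]; c=lambda q,r:q+r*np.hstack([np.cos(th),np.sin(th),0*th])
S=[c(m,.0174),c(m,.03)]
cv2.imwrite('pics/ov.png',np.vstack([np.hstack([overlay('top',t,R,(125,190,70,70),4),overlay('side',s,R,(225,115,70,70),4)]),np.hstack([overlay('top',t,S,(235,190,70,70),4),overlay('side',s,S,(230,185,70,70),4)])]))
E
```

```text
mouth [ 0.5106383  -0.00726636  0.08342052] 0.0006853745481740996 [ 0.51001934 -0.00730561  0.085     ] [ 0.51079438 -0.00916351  0.085     ]
base [0.52536986 0.26320608] [np.float64(0.14668545759459195), np.float64(0.06919043980589208), np.float64(0.1474299444724), np.float64(0.07098311201428871)]
yaw -0.3215154034825356
small [0.56381225 0.2494739  0.04895863] 0.004164490938964827
[ 0.5643792   0.25046055  0.04709834 -0.32819752] [ 0.2  0.7 -0.2  0.8  1.   0.2  0.5 -0.5 -0.1]
drum_mid [0.50748859 0.2698325  0.1187254 ]
```

View pics/ov.png

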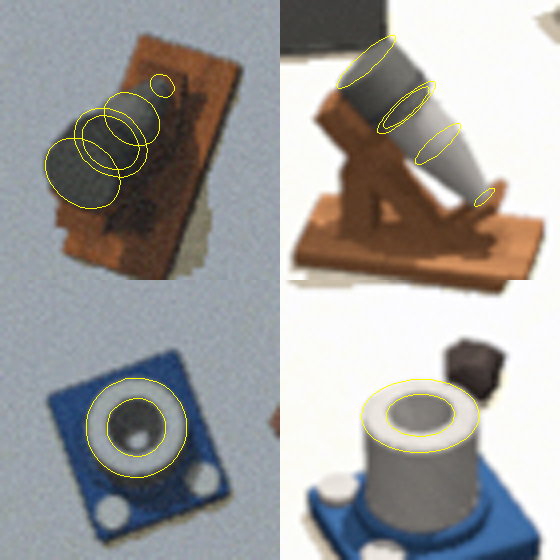

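The overlay fits the head, the bore and the nose rim to about 1 px. I'll work out the pre-grasp next.

```bash
cat >> h.py <<'E'
from scipy.spatial.transform import Rotation as Ro
YAW=-.327; AX=-np.array([np.sin(.6981)*np.cos(YAW),np.sin(.6981)*np.sin(YAW),-np.cos(.6981)])
MID=np.array([.5075,.2698,.1187]); MOUTH=np.array([.5106,-.0080,.0850])
yv=np.array([-np.sin(YAW),np.cos(YAW),0]); RG=np.stack([np.cross(yv,-AX),yv,-AX],1)
def to(P,R):
    s=bot.read_state(); R0=np.array(s['tcp_rot']); 
    print('t',s['time_s'],'xyz mm',(R0.T@(P-np.array(s['position']))*1e3).round(1),'rot',Ro.from_matrix(R0.T@R).as_rotvec().round(4),'open',round(s['opening'],3),'F',np.round(s['force'],1))
E
python3 -c "
from h import *
to(MID+AX*.08,RG)"
```

```text
t 0.1 xyz mm [-347.8 -209.9   50. ] rot [ 0.0024 -0.6984  0.0124] open 0.999 F [-0.6  0.2  0.4]
```

```bash
python3 -m handwheel '[{"delta_rot":[0,0,0],"xyz":[-50,-30,0],"hand":-1},{"delta_rot":[0,0,0],"xyz":[-100,-60,0],"hand":-1},{"delta_rot":[0,-0.17,0],"xyz":[-150,-90,5],"hand":-1},{"delta_rot":[0,-0.35,0.006],"xyz":[-200,-120,15],"hand":-1},{"delta_rot":[0,-0.52,0.01],"xyz":[-250,-150,25],"hand":-1}]'
python3 -c "
from h import *
to(MID+AX*.08,RG)"
```

```text
time_s: 0.72
position: [0.384, 0.3749, 0.2063]
tcp_rot: [[-0.823, 0.319, 0.469], [0.279, 0.948, -0.155], [-0.494, 0.003, -0.869]]
force: [0.8, -0.9, -1.0]
opening: 1.0
grasp_force: 0.0
t 0.725 xyz mm [-73.3 -60.1  71.8] rot [ 0.0036 -0.1811 -0.    ] open 1.0 F [ 0.8 -0.9 -1. ]
```

```bash
python3 -m handwheel '[{"delta_rot":[0,-0.08,0],"xyz":[-37,-30,36],"hand":-1},{"delta_rot":[0.003,-0.18,0],"xyz":[-73,-60,72],"hand":-1},{"delta_rot":[0.003,-0.18,0],"xyz":[-73,-60,72],"hand":-1},{"delta_rot":[0.003,-0.18,0],"xyz":[-73,-60,72],"hand":-1},{"delta_rot":[0.003,-0.18,0],"xyz":[-73,-60,72],"hand":-1}]'
python3 - <<'E'
from h import *
to(MID+AX*.08,RG); to(MID-AX*.009,RG)
a=snap('top','top1');b=snap('side','side1'); k=3
R=pol(MID-AX*.0935,AX)
cv2.imwrite('pics/pre.png',np.hstack([overlay('top',a[:,:,::-1],R[3:],(110,180,110,110),3.5),overlay('side',b[:,:,::-1],R[3:],(190,70,110,110),3.5)]))
E
```

```text
time_s: 1.35
position: [0.4577, 0.2883, 0.1791]
tcp_rot: [[-0.729, 0.321, 0.604], [0.247, 0.947, -0.205], [-0.638, 0.0, -0.77]]
force: [0.0, -0.2, 0.0]
opening: 1.004
grasp_force: 0.0
t 1.35 xyz mm [-1.8 -1.5  0.4] rot [ 0.0002 -0.0059 -0.0002] open 1.004 F [ 0.  -0.2  0. ]
t 1.35 xyz mm [-2.4 -1.6 89.4] rot [ 0.0002 -0.0059 -0.0002] open 1.004 F [ 0.  -0.2  0. ]
```

View pics/pre.png

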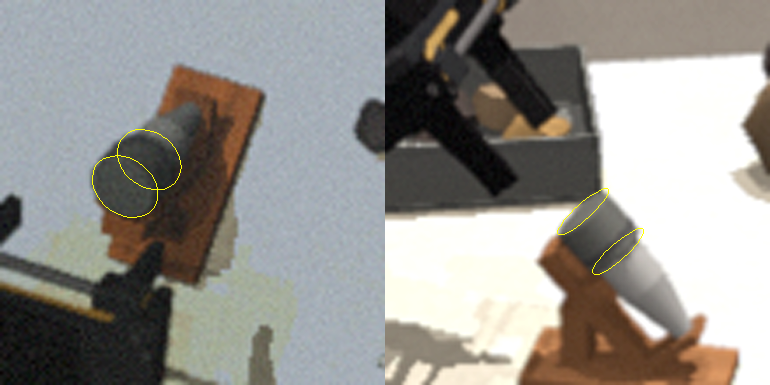

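The open fingers straddle the drum axis in both views: top-crop tips are near (8,210) and (158,250), with the drum outline on the drum. Next I advance along the axis and close.

```bash
python3 -m handwheel '[{"delta_rot":[0,-0.006,0],"xyz":[-2,-1.5,25],"hand":-1},{"delta_rot":[0,-0.006,0],"xyz":[-2,-1.5,50],"hand":-1},{"delta_rot":[0,-0.006,0],"xyz":[-2,-1.5,70],"hand":-1},{"delta_rot":[0,-0.006,0],"xyz":[-2.4,-1.6,89],"hand":-1},{"delta_rot":[0,-0.006,0],"xyz":[-2.4,-1.6,89],"hand":-1}]'
python3 -c "
from h import *
to(MID-AX*.009,RG)"
```

```text
time_s: 2.08
position: [0.5164, 0.2739, 0.119]
tcp_rot: [[-0.732, 0.329, 0.596], [0.249, 0.944, -0.215], [-0.634, -0.008, -0.773]]
force: [0.1, 0.5, 0.1]
opening: 0.997
grasp_force: 0.0
t 2.075 xyz mm [ 5.6 -6.7  4.8] rot [-0.0116 -0.0116 -0.0009] open 0.997 F [0.1 0.5 0.1]
```

```bash
python3 -m handwheel '[{"delta_rot":[0,0,0],"xyz":[0,0,0],"hand":-1},{"delta_rot":[0,0,0],"xyz":[0,0,0],"hand":-1},{"delta_rot":[0,0,0],"xyz":[0,0,0],"hand":-1},{"delta_rot":[0,0,0],"xyz":[0,0,0],"hand":-1},{"delta_rot":[0,0,0],"xyz":[0,0,0],"hand":-1}]'
python3 -c "
from h import *
to(MID-AX*.009,RG);s=bot.read_state();print(s['joint_positions'],s['qvel'])"
```

```text
time_s: 2.7
position: [0.5151, 0.2737, 0.1193]
tcp_rot: [[-0.733, 0.328, 0.596], [0.248, 0.945, -0.214], [-0.634, -0.009, -0.774]]
force: [-0.3, -0.0, -0.0]
opening: 0.997
grasp_force: 0.0
t 2.7 xyz mm [ 4.9 -6.   5.8] rot [-0.0116 -0.012   0.0002] open 0.997 F [-0.3 -0.  -0. ]
[ 31.53030605  37.18718086 111.08380113 -81.94234299  29.96598472
  33.91612703] [-0.10629625  0.16003028 -0.14831899 -0.10002684  0.10159201 -0.04725347]
```

Joint 4 is at its limit of -82°. I'll lean the tool about 7° less. That turns it about the closing axis, so the pads still lie along the drum.

```bash
cat >> h.py <<'E'
RG2=RG@Ro.from_rotvec([0,.13,0]).as_matrix()
E
python3 -c "
from h import *
to(MID+AX*.002+RG2[:,2]*.011,RG2)"
```

```text
t 2.7 xyz mm [ 6.3 -6.   5.7] rot [-0.0116  0.118  -0.0006] open 0.997 F [-0.3 -0.  -0. ]
```

```bash
python3 -m handwheel '[{"delta_rot":[0,0.06,0],"xyz":[1,0,0],"hand":-1},{"delta_rot":[0,0.13,0],"xyz":[1.3,0,0],"hand":-1},{"delta_rot":[0,0.13,0],"xyz":[1.3,0,0],"hand":-1},{"delta_rot":[0,0.13,0],"xyz":[1.3,0,0],"hand":-1},{"delta_rot":[0,0.13,0],"xyz":[1.3,0,0],"hand":-1}]'
python3 -c "
from h import *
to(MID+AX*.002+RG2[:,2]*.011,RG2);print(bot.read_state()['joint_positions'])"
```

```text
time_s: 3.32
position: [0.5135, 0.2738, 0.1179]
tcp_rot: [[-0.804, 0.328, 0.496], [0.273, 0.945, -0.181], [-0.528, -0.01, -0.849]]
force: [-0.3, -0.0, 0.5]
opening: 1.0
grasp_force: 0.0
t 3.325 xyz mm [ 3.5 -5.7  6.1] rot [-0.0123 -0.0124 -0.0002] open 1.0 F [-0.3 -0.   0.5]
[ 28.77783923  35.28321502 108.56032209 -60.93602893  27.03521443
  11.10748994]
```

```bash
python3 -m handwheel '[{"delta_rot":[-0.012,-0.012,0],"xyz":[2,-3,3],"hand":-1},{"delta_rot":[-0.012,-0.012,0],"xyz":[3.5,-5.7,6],"hand":-1},{"delta_rot":[-0.012,-0.012,0],"xyz":[3.5,-5.7,6],"hand":-1},{"delta_rot":[-0.012,-0.012,0],"xyz":[3.5,-5.7,6],"hand":-1},{"delta_rot":[-0.012,-0.012,0],"xyz":[3.5,-5.7,6],"hand":-1}]'
python3 -c "
from h import *
to(MID+AX*.002+RG2[:,2]*.011,RG2)"
```

```text
time_s: 3.95
position: [0.5127, 0.2686, 0.1117]
tcp_rot: [[-0.798, 0.322, 0.51], [0.272, 0.947, -0.172], [-0.538, 0.001, -0.843]]
force: [0.1, 0.8, -0.3]
opening: 0.997
grasp_force: 0.0
t 3.95 xyz mm [ 1.  -0.6  0.2] rot [ 0.0007  0.0003 -0.0015] open 0.997 F [ 0.1  0.8 -0.3]
```

```bash
python3 -m handwheel '[{"delta_rot":[0,0,0],"xyz":[0.5,-0.5,0],"hand":0},{"delta_rot":[0,0,0],"xyz":[0.5,-0.5,0],"hand":1},{"delta_rot":[0,0,0],"xyz":[0.5,-0.5,0],"hand":1},{"delta_rot":[0,0,0],"xyz":[0.5,-0.5,0],"hand":1},{"delta_rot":[0,0,0],"xyz":[0.5,-0.5,0],"hand":1}]'
```

```text
time_s: 4.58
position: [0.5139, 0.2708, 0.1122]
tcp_rot: [[-0.797, 0.319, 0.513], [0.272, 0.948, -0.166], [-0.539, 0.007, -0.842]]
force: [1.0, 1.5, 0.5]
opening: 0.524
grasp_force: 30.2
```

Gripped: opening 45.6 mm, grip force 30 N. I'll lift 80 mm along the head's axis, which is (0.13,0,-0.99) in tool axes.

```bash
python3 -m handwheel '[{"delta_rot":[0,0,0],"xyz":[1.3,0,-10],"hand":1},{"delta_rot":[0,0,0],"xyz":[4,0,-30],"hand":1},{"delta_rot":[0,0,0],"xyz":[7.2,0,-55],"hand":1},{"delta_rot":[0,0,0],"xyz":[10.4,0,-79],"hand":1},{"delta_rot":[0,0,0],"xyz":[10.4,0,-79],"hand":1}]'
python3 - <<'E'
from h import *
s=bot.read_state();R=np.array(s['tcp_rot']);P=np.array(s['position']);print(s['opening'],s['grasp_force'],s['joint_positions'])
# hover target: head upright, origin 50mm above mouth; head in tool frame: axis a_t, mid m_t
a_t=np.array([.1296,0,-.9916]); m_t=np.array([0,0,-.011])-a_t*.002
y=np.array([-np.sin(YAW),np.cos(YAW),0]); print('start-of-move tilt',R@a_t)
cv2.imwrite('pics/d.png',np.zeros((2,2)))
# upright: R a_t = zhat, with y kept
Ry=Ro.from_rotvec([0,-.13,0]).as_matrix()
D=np.stack([np.cross(y,[0,0,-1]),y,[0,0,-1]],1); RU=D@Ro.from_rotvec([0,.13,0]).as_matrix(); print(RU@a_t)
mid=MOUTH+[0,0,.05+.0935]; to(mid-RU@m_t,RU)
print('drum mid now',P+R@m_t)
E
```

```text
time_s: 5.2
position: [0.4622, 0.2847, 0.1724]
tcp_rot: [[-0.798, 0.322, 0.509], [0.272, 0.947, -0.172], [-0.537, 0.001, -0.843]]
force: [-0.1, 0.2, -4.3]
opening: 0.521
grasp_force: 30.0
0.5214229996923834 29.998478516936302 [ 33.18005351  27.79961176 111.40223634 -54.66942913  31.18969735
   7.50014617]
start-of-move tilt [-0.60846215  0.20558406  0.76653488]
[ 3.67386895e-05 -1.24608938e-05  1.00003336e+00]
t 5.2 xyz mm [-142.4 -261.5   34.4] rot [ 0.0013  0.6974 -0.0008] open 0.521 F [-0.1  0.2 -4.3]
drum mid now [0.45779542 0.28615566 0.18016022][ WARN:0@0.216] global loadsave.cpp:1063 imwrite_ Unsupported depth image for selected encoder is fallbacked to CV_8U.
```

```bash
python3 -m handwheel '[{"delta_rot":[0,0,0],"xyz":[-21,0,-34],"hand":1},{"delta_rot":[0,0.12,0],"xyz":[-60,-50,-15],"hand":1},{"delta_rot":[0,0.27,0],"xyz":[-90,-95,0],"hand":1},{"delta_rot":[0,0.42,0],"xyz":[-115,-140,10],"hand":1},{"delta_rot":[0,0.56,0],"xyz":[-125,-190,22],"hand":1}]'
cat >> h.py <<'E'
a_t=np.array([.1296,0,-.9916]); m_t=np.array([0,0,-.011])-a_t*.002
D=np.stack([np.cross(yv,[0,0,-1]),yv,[0,0,-1]],1); RU=D@Ro.from_rotvec([0,.13,0]).as_matrix()
hov=lambda h:(MOUTH+[0,0,h+.0935]-RU@m_t,RU)
E
python3 -c "
from h import *
to(*hov(.05))"
```

```text
time_s: 5.82
position: [0.5056, 0.12, 0.2174]
tcp_rot: [[-0.939, 0.329, 0.103], [0.324, 0.944, -0.06], [-0.117, -0.023, -0.993]]
force: [0.5, -1.1, -5.2]
opening: 0.52
grasp_force: 30.0
t 5.825 xyz mm [ -45.  -119.2    5.8] rot [-0.0225  0.2472 -0.0085] open 0.52 F [ 0.5 -1.1 -5.2]
```

```bash
python3 -m handwheel '[{"delta_rot":[0,0.08,0],"xyz":[-15,-40,0],"hand":1},{"delta_rot":[-0.01,0.16,0],"xyz":[-30,-80,3],"hand":1},{"delta_rot":[-0.02,0.24,-0.008],"xyz":[-45,-115,6],"hand":1},{"delta_rot":[-0.02,0.24,-0.008],"xyz":[-45,-115,6],"hand":1},{"delta_rot":[-0.02,0.24,-0.008],"xyz":[-45,-115,6],"hand":1}]'
python3 -c "
from h import *
to(*hov(.05))"
```

```text
time_s: 6.45
position: [0.5099, -0.0029, 0.2191]
tcp_rot: [[-0.939, 0.325, -0.114], [0.323, 0.946, 0.036], [0.119, -0.003, -0.993]]
force: [-0.2, 0.7, -4.6]
opening: 0.521
grasp_force: 30.0
t 6.45 xyz mm [-0.8 -4.6 -0.5] rot [-0.0028  0.0103 -0.0044] open 0.521 F [-0.2  0.7 -4.6]
```

```bash
python3 -m handwheel '[{"delta_rot":[-0.003,0.01,-0.004],"xyz":[-0.8,-4.6,-0.5],"hand":1},{"delta_rot":[-0.003,0.01,-0.004],"xyz":[-0.8,-4.6,-0.5],"hand":1},{"delta_rot":[-0.003,0.01,-0.004],"xyz":[-0.8,-4.6,-0.5],"hand":1},{"delta_rot":[-0.003,0.01,-0.004],"xyz":[-0.8,-4.6,-0.5],"hand":1},{"delta_rot":[-0.003,0.01,-0.004],"xyz":[-0.8,-4.6,-0.5],"hand":1}]'
python3 - <<'E'
from h import *
to(*hov(.05))
a=snap('top','top2');b=snap('side','side2')
s=bot.read_state();R=np.array(s['tcp_rot']);P=np.array(s['position'])
ax=R@a_t; q=P+R@m_t-ax*.0935; print('axis',ax,'small end',q)
th=np.linspace(0,2*np.pi,40)[:,None]; c=lambda q,r:q+r*np.hstack([np.cos(th),np.sin(th),0*th])
L=pol(q,ax)+[c(MOUTH,.0174),c(MOUTH,.03)]
cv2.imwrite('pics/hov.png',np.hstack([overlay('top',a[:,:,::-1],L,(225,170,90,120),4),overlay('side',b[:,:,::-1],L,(220,120,90,120),4)]))
E
```

```text
time_s: 7.08
position: [0.51, -0.0068, 0.221]
tcp_rot: [[-0.94, 0.32, -0.119], [0.317, 0.948, 0.041], [0.126, 0.001, -0.992]]
force: [0.5, 0.7, -3.7]
opening: 0.525
grasp_force: 30.0
t 7.075 xyz mm [ 0.3 -0.9  1.5] rot [0.0007 0.0036 0.0018] open 0.525 F [ 0.5  0.7 -3.7]
axis [-3.52162564e-03  1.61381498e-04  1.00002715e+00] small end [ 0.5116829  -0.00742577  0.13635864]
```

View pics/hov.png

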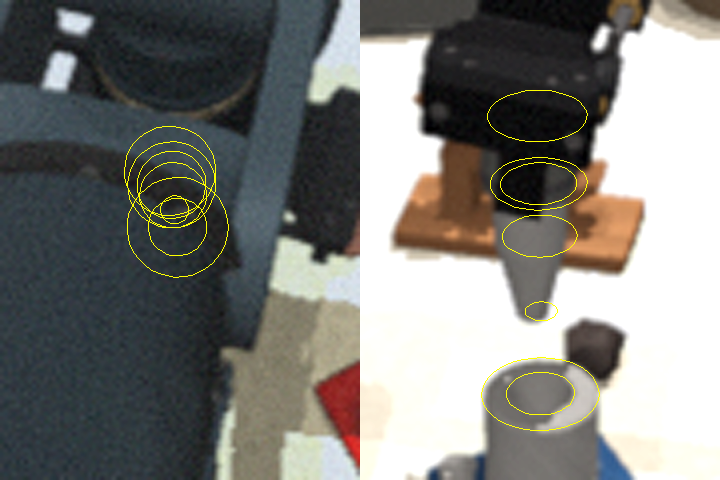

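The side view shows the shank above the bore. Its small end is at crop (532,312), against (541,311) predicted, so the head has a slight lean or offset in the tool's x-z plane. I'll measure the shank edges by row.

```bash
python3 - <<'E'
from h import *
b=cv2.imread('pics/side2.png'); h=cv2.cvtColor(b,cv2.COLOR_BGR2HSV)
for y in range(172,203):
    print(y,' '.join(f'{int(v)}{"*" if s>70 else ""}' for v,s in zip(h[y,340-0-0-0-0+0-0-340+338-0:0+338] if 0 else h[y,338:375,2],h[y,338:375,1])))
E
```

```text
172 190 190 191 190 190 190 190 190 190 191 190 190 190 190 190 190 190 190 190 190 190 190 191 191 191 190 190 190 190 190 190 191 190 190 190 191 190
173 190 190 190 190 190 190 189 190 190 191 190 190 190 190 190 190 191 190 190 191 192 190 190 191 190 191 190 190 190 191 190 190 190 192 193 193 192
174 190 190 190 190 190 190 190 191 190 190 190 191 191 190 190 190 191 190 191 190 190 191 191 190 190 190 190 190 190 190 190 190 191 192 193 192 192
175 193 192 190 190 190 190 190 190 190 189 190 191 190 190 190 191 190 190 191 190 190 190 190 190 191 190 190 191 190 190 191 191 191 192 191 191 190
176 191 191 190 190 190 191 190 190 190 190 191 190 190 190 190 190 190 190 190 190 190 190 190 190 191 190 190 190 190 190 191 190 190 191 191 190 190
177 190 190 190 190 190 190 191 190 190 190 190 190 190 190 190 190 190 190 191 190 190 192 192 192 191 190 190 190 190 190 191 190 190 190 190 190 190
178 190 191 190 191 190 191 192 192 192 193 192 190 190 190 191 190 190 190 190 191 191 190 191 191 191 190 190 190 191 190 190 191 190 191 190 190 190
179 190 190 190 190 190 192 193 193 
[... 3116 characters left out ...]
191 191 190 191 190 178 153 128 118* 119* 120* 121* 126* 133* 139* 141* 140* 139* 140* 138* 137* 138* 138* 136* 137* 140* 140* 140* 138* 138* 135* 132* 142 174 191 190
200 190 191 191 191 190 179 151 125 117* 118* 120* 119* 120* 128* 135* 138* 138* 138* 137* 137* 136* 136* 135* 134* 134* 133* 138* 140* 139* 138* 137* 133* 126* 139 173 192 191
201 190 190 190 190 175 146 126 119* 116* 115* 114* 113* 110* 108* 116* 124* 130* 133* 134* 133* 134* 132* 133* 132* 132* 131* 133* 138* 139* 138* 135* 127* 117* 132 171 192 192
202 190 191 191 185 158 122* 113* 110* 107* 105* 106* 108* 100* 95* 99* 106* 110* 113* 117* 122* 127* 128* 131* 130* 130* 129* 129* 132* 136* 138* 130* 116* 106* 129 170 192 190
```

```bash
python3 - <<'E'
from h import *
b=cv2.imread('pics/side2.png'); x,y,w,h,k=240,162,50,45,13
im=cv2.convertScaleAbs(cv2.resize(b[y:y+h,x:x+w],None,fx=k,fy=k,interpolation=cv2.INTER_CUBIC),alpha=1.25)
for i in range(0,w,5): cv2.putText(im,str(x+i),(i*k,10),0,.35,(0,0,255)); cv2.line(im,(int((i+.5)*k),12),(int((i+.5)*k),h*k),(0,0,255) if i%10==0 else (0,160,0),1)
for i in range(0,h,5): cv2.putText(im,str(y+i),(0,i*k+10),0,.35,(255,0,0)); cv2.line(im,(25,int((i+.5)*k)),(40,int((i+.5)*k)),(255,0,0),1)
cv2.imwrite('pics/shank.png',im)
E
```

```text
(no output)
```

View pics/shank.png

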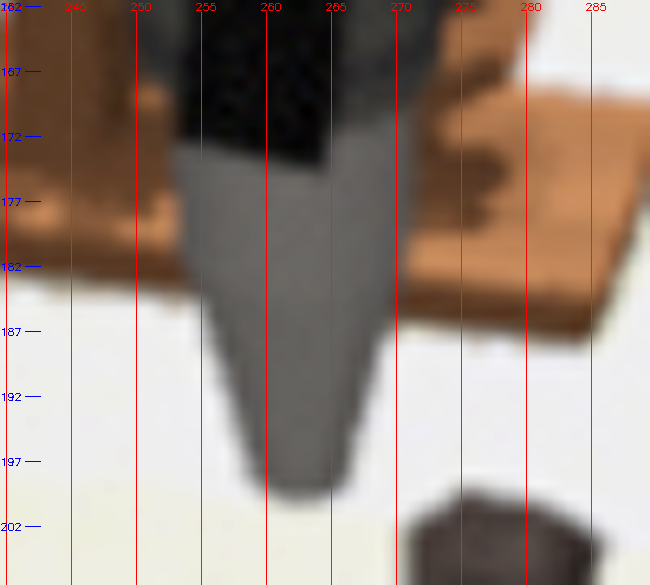

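Shank centreline in the side image: column 262.3 at row 177, 262.35 at row 187 and 262.4 at row 197. The tip bottom is at row 200.2. The prediction is about 265. Now I'll quantify the offset.

```bash
python3 - <<'E'
from h import *
s=bot.read_state();R=np.array(s['tcp_rot']);P=np.array(s['position'])
from scipy.optimize import least_squares
def sil(q,ax,y):
    # centre & width at row y of the taper/neck silhouette
    pts=[np.int32(proj('side',r)*64) for r in pol(q,ax)[:3]]
    m=np.zeros((420*1,560),np.uint8); out=[]
    hull=[cv2.convexHull(np.vstack([a,b])/64.) if 0 else cv2.convexHull((np.vstack([a,b])/64.).astype(np.float32))[:,0] for a,b in zip(pts,pts[1:])]
    xs=[]
    for H in hull:
        for p0,p1 in zip(H,np.roll(H,-1,0)):
            if (p0[1]-y)*(p1[1]-y)<0: xs.append(p0[0]+(p1[0]-p0[0])*(y-p0[1])/(p1[1]-p0[1]))
    return [min(xs),max(xs)]
ob=[253.1,271.4,255.35,269.35,258.4,266.4]
def f(p):
    # p: offset along tool x, along axis (mm), tilt (rad)
    a=R@Ro.from_rotvec([0,p[2],0]).as_matrix()@a_t; q=P+R@m_t+R[:,0]*p[0]/1e3-a*(.0935+p[1]/1e3)
    b=proj('side',pol(q,a)[0])[:,1].max()
    return np.r_[np.ravel([sil(q,a,y) for y in(176.9,186.9,197.)])-ob, b-200.2]
r=least_squares(f,[0,0,0],diff_step=1e-3,x_scale=[1,1,.02]); 
r=least_squares(f,[4,.5,.01],diff_step=1e-2,x_scale=[1,1,.02]);print(f([0,0,0]).round(1)); print(r.x,r.fun.round(2))
a=R@Ro.from_rotvec([0,r.x[2],0]).as_matrix()@a_t; print('axis',a,'small',P+R@m_t+R[:,0]*r.x[0]/1e3-a*(.0935+r.x[1]/1e3)); print('up in tool',R.T@[0,0,1],'x',R.T@[1,0,0],'y',R.T@[0,1,0])
E
```

```text
[ 2.   2.4  2.2  2.3  2.2  2.6 -0.5]
[3.98628911 2.15047268 0.00945335] [-0.23  0.13 -0.21  0.11 -0.25  0.31 -0.1 ]
axis [ 0.00543543 -0.0028622   1.00001449] small [ 0.50708688 -0.00587262  0.13471253]
up in tool [ 1.26235297e-01  9.73406376e-04 -9.91999850e-01] x [-0.93993319  0.31983451 -0.1192958 ] y [0.31715966 0.94747292 0.04128934]
```

```bash
python3 -m handwheel '[{"delta_rot":[0,-0.006,0],"xyz":[-4.2,0,0],"hand":1},{"delta_rot":[0,-0.006,0],"xyz":[-6.7,0,20],"hand":1},{"delta_rot":[0,-0.006,0],"xyz":[-9.2,0,40],"hand":1},{"delta_rot":[0,-0.006,0],"xyz":[-11.8,0,60],"hand":1},{"delta_rot":[0,-0.006,0],"xyz":[-12.4,0,65],"hand":1}]'
python3 -m handwheel '[{"delta_rot":[0,0,0],"xyz":[0,0,0],"hand":1},{"delta_rot":[0,0,0],"xyz":[-0.4,0,3],"hand":1},{"delta_rot":[0,0,0],"xyz":[-0.8,0,6],"hand":1},{"delta_rot":[0,0,0],"xyz":[-1.3,0,10],"hand":1},{"delta_rot":[0,0,0],"xyz":[-1.3,0,10],"hand":1}]'
```

```text
time_s: 7.8
position: [0.5134, -0.0082, 0.1537]
tcp_rot: [[-0.94, 0.32, -0.116], [0.318, 0.947, 0.04], [0.123, 0.001, -0.992]]
force: [-0.7, -0.5, -3.8]
opening: 0.523
grasp_force: 30.0
time_s: 8.43
position: [0.5138, -0.0082, 0.1445]
tcp_rot: [[-0.94, 0.32, -0.114], [0.318, 0.947, 0.04], [0.121, 0.001, -0.993]]
force: [0.1, -0.5, -3.7]
opening: 0.52
grasp_force: 30.0
```

```bash
python3 -m handwheel '[{"delta_rot":[0,0,0],"xyz":[-0.3,0,2],"hand":1},{"delta_rot":[0,0,0],"xyz":[-0.5,0,4],"hand":1},{"delta_rot":[0,0,0],"xyz":[-0.7,0,6],"hand":1},{"delta_rot":[0,0,0],"xyz":[-1,0,8],"hand":1},{"delta_rot":[0,0,0],"xyz":[-1,0,8],"hand":1}]'
python3 -c "
from h import *
for _ in range(3): s=bot.read_state(); print(s['force'].round(1) if hasattr(s['force'],'round') else s['force'],s['moment'],s['position'])"
```

```text
time_s: 9.05
position: [0.5139, -0.0082, 0.1365]
tcp_rot: [[-0.94, 0.32, -0.114], [0.318, 0.947, 0.04], [0.121, 0.001, -0.993]]
force: [0.1, 0.9, -4.1]
opening: 0.52
grasp_force: 30.0
[ 0.1  0.9 -4.1] [ 0.03948594 -0.14560454 -0.01921669] [ 0.51385431 -0.00816261  0.13647972]
[ 0.1  0.9 -4.1] [ 0.03948594 -0.14560454 -0.01921669] [ 0.51385431 -0.00816261  0.13647972]
[ 0.1  0.9 -4.1] [ 0.03948594 -0.14560454 -0.01921669] [ 0.51385431 -0.00816261  0.13647972]
```

Still free, with about 7 mm to go (clearance about 1.5 mm).

```bash
python3 -m handwheel '[{"delta_rot":[0,0,0],"xyz":[-0.1,0,1],"hand":1},{"delta_rot":[0,0,0],"xyz":[-0.2,0,2],"hand":1},{"delta_rot":[0,0,0],"xyz":[-0.4,0,3],"hand":1},{"delta_rot":[0,0,0],"xyz":[-0.4,0,3],"hand":1},{"delta_rot":[0,0,0],"xyz":[-0.4,0,3],"hand":1}]'
python3 -m handwheel '[{"delta_rot":[0,0,0],"xyz":[-0.1,0,1],"hand":1},{"delta_rot":[0,0,0],"xyz":[-0.2,0,1.5],"hand":1},{"delta_rot":[0,0,0],"xyz":[-0.2,0,2],"hand":1},{"delta_rot":[0,0,0],"xyz":[-0.2,0,2],"hand":1},{"delta_rot":[0,0,0],"xyz":[-0.2,0,2],"hand":1}]'
```

```text
time_s: 9.68
position: [0.514, -0.0079, 0.1337]
tcp_rot: [[-0.94, 0.32, -0.114], [0.318, 0.947, 0.04], [0.121, 0.002, -0.993]]
force: [-0.4, 3.6, -3.0]
opening: 0.525
grasp_force: 30.0
time_s: 10.3
position: [0.514, -0.0077, 0.1319]
tcp_rot: [[-0.94, 0.321, -0.114], [0.318, 0.947, 0.041], [0.121, 0.002, -0.993]]
force: [-1.0, 4.4, 0.5]
opening: 0.525
grasp_force: 30.0
```

Contact pushes toward +y, so I shift +y by 1 mm and continue down.

```bash
python3 -m handwheel '[{"delta_rot":[0,0,0],"xyz":[0.4,1,0],"hand":1},{"delta_rot":[0,0,0],"xyz":[0.4,1,0],"hand":1},{"delta_rot":[0,0,0],"xyz":[0.3,1,1],"hand":1},{"delta_rot":[0,0,0],"xyz":[0.2,1,2],"hand":1},{"delta_rot":[0,0,0],"xyz":[0.2,1,2],"hand":1}]'
python3 -c "
from h import *
s=bot.read_state(); print(s['moment'])"
```

```text
time_s: 10.92
position: [0.514, -0.007, 0.1297]
tcp_rot: [[-0.94, 0.32, -0.114], [0.318, 0.947, 0.04], [0.12, 0.001, -0.993]]
force: [-0.8, 4.5, 0.7]
opening: 0.52
grasp_force: 30.0
[ 1.01328354  0.0864353  -0.10139213]
```

```bash
python3 -m handwheel '[{"delta_rot":[0,0,0],"xyz":[0.4,1.2,0],"hand":1},{"delta_rot":[0,0,0],"xyz":[0.4,1.2,0],"hand":1},{"delta_rot":[0,0,0],"xyz":[0.4,1.2,1],"hand":1},{"delta_rot":[0,0,0],"xyz":[0.4,1.2,1],"hand":1},{"delta_rot":[0,0,0],"xyz":[0.4,1.2,1],"hand":1}]'
python3 -m handwheel '[{"delta_rot":[0,0,0],"xyz":[0,0,0.5],"hand":1},{"delta_rot":[0,0,0],"xyz":[0,0,1],"hand":1},{"delta_rot":[0,0,0],"xyz":[0,0,1.5],"hand":1},{"delta_rot":[0,0,0],"xyz":[0,0,1.5],"hand":1},{"delta_rot":[0,0,0],"xyz":[0,0,1.5],"hand":1}]'
python3 -c "
from h import *
s=bot.read_state(); print(s['moment'])"
```

```text
time_s: 11.55
position: [0.5139, -0.0064, 0.1289]
tcp_rot: [[-0.941, 0.32, -0.114], [0.317, 0.948, 0.039], [0.12, 0.0, -0.993]]
force: [-1.4, -0.3, 0.4]
opening: 0.519
grasp_force: 30.0
time_s: 12.18
position: [0.514, -0.0064, 0.1287]
tcp_rot: [[-0.941, 0.32, -0.113], [0.317, 0.948, 0.038], [0.119, 0.0, -0.993]]
force: [-2.6, -1.5, 8.9]
opening: 0.521
grasp_force: 30.0
[-0.18968223  0.7426004   0.03855658]
```

Home at 0.1287 (predicted 0.129): the descent stops and vertical force builds. One slightly firmer press, then a look before releasing.

```bash
python3 -m handwheel '[{"delta_rot":[0,0,0],"xyz":[0.3,-0.2,0.5],"hand":1},{"delta_rot":[0,0,0],"xyz":[0.4,-0.2,1],"hand":1},{"delta_rot":[0,0,0],"xyz":[0.4,-0.2,1.5],"hand":1},{"delta_rot":[0,0,0],"xyz":[0.4,-0.2,1.5],"hand":1},{"delta_rot":[0,0,0],"xyz":[0.4,-0.2,1.5],"hand":1}]'
python3 - <<'E'
from h import *
s=bot.read_state(); print(s['moment'])
b=snap('side','side3'); q=MOUTH+[0,0,-.042]
cv2.imwrite('pics/home.png',overlay('side',b[:,:,::-1],pol(q,np.array([0,0,1.]))[1:],(225,140,80,110),5))
E
```

```text
time_s: 12.8
position: [0.514, -0.0065, 0.1285]
tcp_rot: [[-0.941, 0.32, -0.111], [0.317, 0.948, 0.038], [0.117, 0.001, -0.993]]
force: [-2.8, -0.9, 17.8]
opening: 0.523
grasp_force: 30.0
[-0.05465004  1.01566126  0.07516963]
```

View pics/home.png

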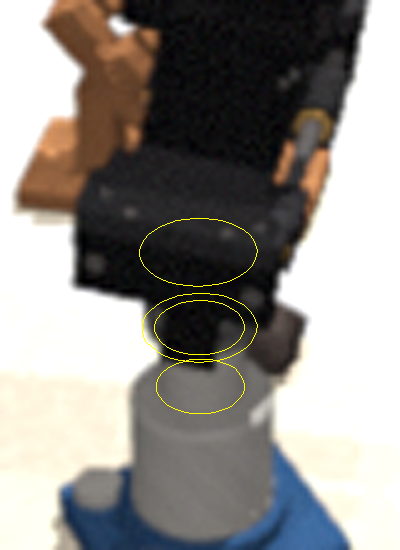

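The shank is seated: the neck sits just above the nose at crop (200,385), matching the fully-home outline. I'll ease the press, open, then retreat straight up.

```bash
python3 -m handwheel '[{"delta_rot":[0,0,0],"xyz":[0,0,-1.5],"hand":1},{"delta_rot":[0,0,0],"xyz":[0,0,-2],"hand":0.3},{"delta_rot":[0,0,0],"xyz":[0,0,-2],"hand":-1},{"delta_rot":[0,0,0],"xyz":[0,0,-2],"hand":-1},{"delta_rot":[0,0,0],"xyz":[0,0,-2],"hand":-1}]'
python3 -m handwheel '[{"delta_rot":[0,0,0],"xyz":[0,0,0],"hand":-1},{"delta_rot":[0,0,0],"xyz":[1.2,0,-10],"hand":-1},{"delta_rot":[0,0,0],"xyz":[3.6,0,-30],"hand":-1},{"delta_rot":[0,0,0],"xyz":[7.2,0,-60],"hand":-1},{"delta_rot":[0,0,0],"xyz":[12,0,-100],"hand":-1}]'
python3 -m handwheel '[{"delta_rot":[0,0,0],"xyz":[10,0,-50],"hand":-1},{"delta_rot":[0,0,0],"xyz":[50,0,-60],"hand":-1},{"delta_rot":[0,0,0],"xyz":[90,30,-60],"hand":-1},{"delta_rot":[0,0,0],"xyz":[90,80,-60],"hand":-1},{"delta_rot":[0,0,0],"xyz":[90,120,-60],"hand":-1}]'
python3 - <<'E'
from h import *
a=snap('top','top4');b=snap('side','side4'); q=MOUTH+[0,0,-.042]; L=pol(q,np.array([0,0,1.]))[1:]
cv2.imwrite('pics/end.png',np.hstack([overlay('top',a[:,:,::-1],L,(225,180,80,110),5),overlay('side',b[:,:,::-1],L,(225,140,80,110),5)]))
E
```

```text
time_s: 13.48
position: [0.5134, -0.0058, 0.1275]
tcp_rot: [[-0.941, 0.32, -0.114], [0.318, 0.947, 0.04], [0.12, 0.001, -0.993]]
force: [0.3, -0.9, -0.9]
opening: 0.776
grasp_force: 0.0
time_s: 14.1
position: [0.5128, -0.0059, 0.2295]
tcp_rot: [[-0.94, 0.32, -0.115], [0.318, 0.947, 0.04], [0.122, 0.001, -0.993]]
force: [0.9, -0.7, 0.7]
opening: 1.0
grasp_force: 0.0
time_s: 14.72
position: [0.4739, 0.1353, 0.3003]
tcp_rot: [[-0.941, 0.32, -0.112], [0.317, 0.947, 0.04], [0.118, 0.002, -0.993]]
force: [-0.1, -0.7, -0.7]
opening: 1.004
grasp_force: 0.0
```

View pics/end.png

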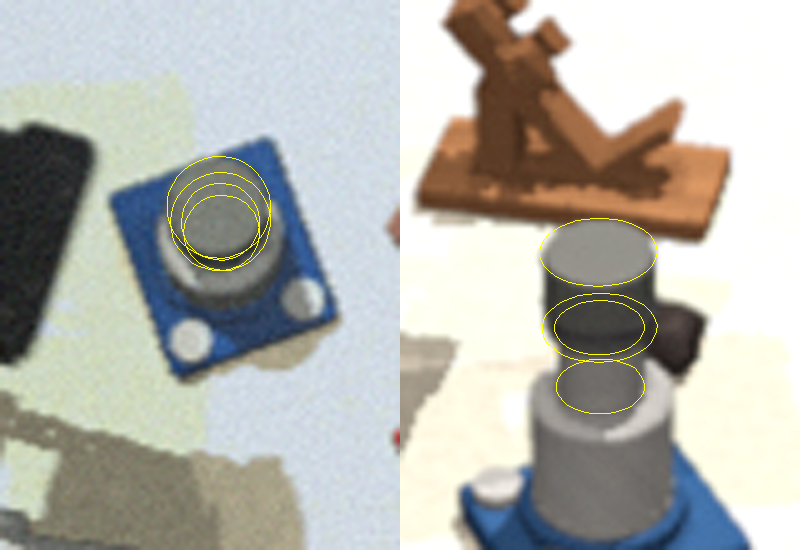

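The head stands upright and matches the fully-home outline in both views. The drum top is at top crop (219,207) and side crop (598,252). The rest is empty and the gripper is clear, so I'm handing in.

```bash
python3 -c "
from rig import workorder
print(workorder.hand_in())"
```

```text
the job is handed in; nothing more can be done
None
```

The polishing head was lowered under grip into the wide-mouthed blue spindle, then released; the final pictures show it upright and fully home, and the job is handed in at about 15 s on the robot's clock, with no verdict returned.

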